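# Nip a cable lug in the bench ratchet crimper and hold it for the wire

## Task

A copper lug lies in the bench crimper. First pull the sprung wire-stop gauge out by its yellow knob until its black pointer stands in the red band (its brake keeps it there), then swing the red-handled ratchet lever clockwise exactly four clicks from its rest stop, never a fifth, so the die nips the lug. Finish while still holding the lever at the fourth click, because a spring pulls it back if let go, and leave the other loose things on the table undisturbed.

Things in the scene. Friction and masses are not known exactly. Their poses are not given: they have to be found in the camera images.
- press: Fixed bench crimper. Origin on the table; x points away from the robot (yaw within 0.25 rad), y left, z up. Grey base plate 190 x 410 x 12 mm centred at x +45, y +15 mm. Blue bridge (x -10 to +70, y -15 to +15 mm, 175 mm high with its spindle) holds the ram over the copper lug. Lever hub with toothed ratchet wheel at x +40, y -90 mm, brass pawl beyond it. The ram comes down 3 mm a click.
- press_hinge (a point): Fixed point on the lever's vertical hinge axis, 80 mm above the table. Feel of the clicks: a spring pulls the lever back (at the handle 2 N at rest, 6 N at the fourth notch); leaving a notch the resistance jumps to 6 N (first) to 11 N (fifth), eases over the tooth's crest and drops nearly away into the next notch. The pawl only clicks, it does not lock: let go, the lever swings back.
- lever (a joint): Ratchet lever angle, rad: 0 at its rest stop (where it starts), growing clockwise seen from above; end stop 1.75. One click is 0.262 rad (15 degrees, 37 mm at the handle). The pawl crosses tooth crests at 0.131, 0.393, 0.654, 0.916 (fourth click), 1.178 (fifth: too far) and rests in notches midway between: 0.262, 0.524, 0.785, 1.047 (fourth).
- lever_grip (a point): Middle of the lever's upright red handle, a round post 20 mm across, 57 to 107 mm above the table (point at 83 mm), 140 mm from the hinge axis. Below it a collar 30 mm across (42 to 57 mm) and the lever arm, 22 mm wide, to the hub. At rest it is at x -115, y -80 mm (press axes) from the hinge; it sweeps to the press's +y in an arc. The post may turn within the grip.
- gauge (a joint): How far the wire-stop gauge is pulled out, in m, 0 to 0.115, along the press's +y (to the left). It starts at 0 to 0.015. Pulling takes about 5 to 8 N (spring 20 N/m plus brake); when let go, the brake (5 N) keeps it where it is. It can be pushed back too.
- gauge_knob (a point): Grip point of the gauge's yellow knob, an upright round post 18 mm across from 40 to 85 mm above the table; on its axis, 66 mm up. Below it the steel slide bar (14 mm wide, top at 40 mm). The knob moves straight with the gauge. A steel stop plate 80 mm high travels with it, 58 mm to the press's -y and 40 mm to its +x.
- pointer (a point): Tip of the gauge's black pointer, 3 mm wide, over the white scale, level with the knob's axis along the slide (24 mm to the press's -x of the knob's axis).
- band: Red band on the white scale, 26 mm across and 10 mm along the slide (its y, same axes as the press), 4 mm thick. Origin: centre of its underside, 26 mm above the table. Fixed during a run, differently placed every time, 155 to 200 mm along the press's y.
- round_box_a: Loose white round flush box, open at the top, 68 mm across, 45 mm high, on the table. Origin: centre of underside. Bystander.
- round_box_b: A second loose white round flush box, same size. Bystander.
- junction_box: Loose white square junction box 85 x 85 x 46 mm. Origin: centre of underside. Bystander.
- screwdriver: Loose red-handled screwdriver lying along its x axis, about 200 mm long. Bystander.
- tape_roll: Loose brown roll of tape 68 mm across, 19 mm high. Bystander.
- meter: Loose red clamp meter with black jaws, about 185 x 66 x 36 mm. Bystander.
- spare_lug: Loose copper lug, 67 x 22 x 14 mm. Bystander.

How it is judged:
By the outcome, as a careful person would: the job done as asked, in the order asked, and still so for the second after the job is handed in, while the arm keeps its last pose, push and grip.
It also fails if it takes over 51 s, if anything falls off the work surface, if the arm or the gripper's body presses on something with over 40 N, if the wrist force passes 120 N, or if a joint passes its speed limit or range.

## Robot

A 6-joint arm with a two-finger parallel gripper is mounted at the origin on the work surface. World frame = base frame: x ahead of the robot, y to its left, z up, the work surface at z = 0. Lengths are in m, angles in rad, forces in N, time in s.
With the tool pointing down it reaches from about 0.225 to 0.875 m from the base axis. Payload 3.4 kg.
Tool frame: the origin (TCP) lies on the centre line of the jaws, within the pads' length; the fingertips stand 19 mm ahead of it and the grasp point (between the pads) is the TCP; z points along the fingers, y is the direction in which the jaws open and shut (so a half turn about z gives the same grasp; the last joint's range is limited). The gripper opens to 85 mm and grips with 20 to 120 N. Pads are 22 mm wide; open, the fingers measure 114 mm over their backs; the gripper's body (76 mm by 85 mm) begins 54 mm behind the grasp point. The pads swing forward as they close: fully open they stand 13 mm farther back than shut.
Start: joints at [-1.228, 0.276, 1.505, -0, 1.361, -0.121], TCP at [0.257, -0.514, 0.25] pointing down, gripper open.
Joint ranges: [-2.89, 2.89], [-0.75, 2.08], [0.22, 2.7], [-1.18, 4.32], [0.11, 2.71], [-2.7, 2.7]. Speed limits (rad/s): [2.57, 2.57, 3.14, 3.14, 3.14, 3.14].

## Interface

Orientations are given as a unit quaternion [w, x, y, z].
In Python, from rig import monitor, eyes, manip, models gives the robot as it stands.
- The arm moves only by the tool send_rows, never from a script. Its argument "deltas" is a list of rows, each an object with "dp": the shift along the world's x, y, z each as a share of 0.12 m, from -1 to 1, a list of three; "rotation": the turn, a rotation vector about the world's x, y, z each as a share of 0.5 rad, from -1 to 1, a list of three. In form: [{"dp": [dx, dy, dz], "rotation": [rx, ry, rz]}, ...]. A call has 1 to 12 rows; each row is the pose to reach, as a shift and turn from the pose commanded when the call began; what a row does not reach only later rows make up. A row lasts 1/12 s, in which the tool goes at most 41.7 mm and 7.16 degrees, less where a joint would pass 70% of its speed; a pose out of reach is approached as far as the arm can. A call with a number of a shift or a turn outside -1 to 1 is refused whole. A call with a gripper value outside its range is refused whole. "fingers" is the closure, from -1 (fully open) to 1 (shut), set as the call begins (left out, the last holds). The fingers move at their own pace and stop on an object; "grip_force" is the grip in N (left out, the last holds). Time passes only in rows, so rows that repeat a pose let the fingers close. It gives the time, the measured TCP pose, the force and the opening at its end, in the units of the state.
- monitor.get_state(): the state, without advancing time (a new reading comes with each control period).
- eyes.get_image(name): name is "scene" or "top" or "wrist"; returns a dict with "color" (420x560x3 uint8, red, green, blue), "depth" (420x560 float32, m along the optical axis (not along the pixel's ray), 0 where there is no reading), "mtx" (3x3 intrinsics, pixels), "rvec" (rotation vector, rad) and "tvec" (3), from world to camera coordinates, as OpenCV has them. Camera axes: x right, y down, z forward; pixel columns grow to the right and rows downward; lengths in m; the calibration is good to about 2 mm. A picture is of the moment at which its call begins.
- manip.sign_off(): hands the job in, once; it reports no verdict.
Trained networks look in a picture, given as the dict that the camera call returned (one of the last four; its "shot" number tells which), for a name from the list of things; names that differ only in an ending like _2 or _b are one class to them, and where a whole thing is asked for, a point or a joint stands for the part that bears it (a point fixed in the world has none). Each returns a list of dicts, best first, with "score" (0 to 1); they miss things now and then, are a little off and sometimes report something else, mostly with a low value. They report only what shows in the picture. A call takes as long as a camera call.
- models.find_in(name, picture): "box" ([left, top, right, bottom] in pixels, round what is visible of it).
The state is a dict: "clock": time; "qpos": joint angles; "qd": joint speeds; "effort": joint torques, N m; "position": TCP position; "ee_rot": TCP orientation; "contact_force": force on the tool from outside, world axes, zero at the start; "moment": the same for the moment, N m; "width": finger opening in m.
Only numpy, scipy, OpenCV 4.12 (cv2) and the standard library are available. Lean on these libraries where they do the work, as an engineer would, in place of code of your own. Each camera call takes 0.05 s, during which the arm holds its last target.

## Working session

There is one attempt and no reset: what is moved stays moved. The work goes in short steps, Python scripts to look and compute and a tool call to move; the robot and the scene stay as the last step left them, time stands still between calls to the robot, and variables do not carry over. Pictures are saved under pics/ and viewed, and the job is handed in when it is done.

Besides the shell and the picture viewer there is one more tool, called after "Call:" by a JSON object that holds its "op" and its "data". send_rows: Moves the arm, as the interface text tells. Its arguments: {"type":"object","properties":{"deltas":{"type":"array","items":{"type":"object","properties":{"dp":{"type":"array","items":{"type":"number"}},"rotation":{"type":"array","items":{"type":"number"}}}}},"fingers":{"type":"number"},"grip_force":{"type":"number"}},"required":["deltas"]}

```bash
mkdir -p pics; ls; cat > h.py <<'E'
import numpy as np, cv2
from rig import monitor, eyes, manip, models
def save(p,n): cv2.imwrite('pics/'+n+'.png',cv2.cvtColor(p['color'],cv2.COLOR_RGB2BGR))
def cam(p):
    R,_=cv2.Rodrigues(np.array(p['rvec'],float)); return R,np.array(p['tvec'],float).ravel(),np.array(p['mtx'],float)
def w(p,u,v,z=None):
    R,t,K=cam(p); r=np.linalg.inv(K)@[u,v,1.]
    if z is None: d=p['depth'][int(round(v)),int(round(u))]; return R.T@(r*d-t)
    o=-R.T@t; q=R.T@r; return o+q*(z-o[2])/q[2]
def pix(p,X):
    R,t,K=cam(p); c=K@(R@np.array(X,float)+t); return c[:2]/c[2]
E
python3 - <<'E'
from h import *
s=monitor.get_state(); print(s['clock'],s['position'],s['ee_rot'],s['width'])
for n in ['scene','top']:
    p=eyes.get_image(n); save(p,n+'0')
    for k in ['lever_grip','gauge_knob','pointer','band','press','round_box_a','junction_box','screwdriver','tape_roll','meter','spare_lug']:
        r=models.find_in(k,p); print(n,k,[(np.round(x['box']).tolist(),round(x['score'],2)) for x in r[:3]])
E
```

```text
pics
0.0 [ 0.25707414 -0.5137866   0.24943751] [-9.04694143e-04  9.73226285e-01  2.29847278e-01 -9.35368444e-05] 0.08522538200038239
scene lever_grip [([224.0, 144.0, 253.0, 216.0], 0.95), ([190.0, 141.0, 351.0, 282.0], 0.41)]
scene gauge_knob [([281.0, 205.0, 316.0, 224.0], 0.62)]
scene pointer [([283.0, 205.0, 315.0, 225.0], 0.74), ([181.0, 225.0, 205.0, 244.0], 0.64)]
scene band [([192.0, 142.0, 350.0, 281.0], 0.4)]
scene press [([193.0, 144.0, 348.0, 281.0], 0.8)]
scene round_box_a [([315.0, 172.0, 337.0, 201.0], 0.96), ([213.0, 232.0, 237.0, 262.0], 0.79)]
scene junction_box [([160.0, 151.0, 200.0, 186.0], 0.64), ([248.0, 251.0, 322.0, 313.0], 0.58)]
scene screwdriver [([346.0, 200.0, 408.0, 235.0], 0.86), ([225.0, 146.0, 257.0, 214.0], 0.23)]
scene tape_roll [([345.0, 200.0, 405.0, 235.0], 0.57), ([178.0, 225.0, 202.0, 243.0], 0.55)]
scene meter [([249.0, 254.0, 321.0, 311.0], 0.55)]
scene spare_lug [([224.0, 131.0, 235.0, 147.0], 0.39)]
top lever_grip [([326.0, 186.0, 381.0, 258.0], 0.9)]
top gauge_knob [([252.0, 194.0, 284.0, 218.0], 0.78), ([216.0, 115.0, 294.0, 152.0], 0.32)]
top pointer [([250.0, 196.0, 284.0, 218.0], 0.61), ([405.0, 198.0, 455.0, 245.0], 0.25)]
top band []
top press [([213.0, 150.0, 389.0, 263.0], 0.89), ([251.0, 193.0, 284.0, 218.0], 0.45)]
top round_box_a [([244.0, 250.0, 271.0, 281.0], 0.95), ([315.0, 130.0, 345.0, 155.0], 0.75)]
top junction_box []
top screwdriver [([151.0, 243.0, 227.0, 264.0], 0.92), ([251.0, 192.0, 282.0, 219.0], 0.33)]
top tape_roll [([361.0, 138.0, 384.0, 162.0], 0.57)]
top meter [([217.0, 114.0, 294.0, 153.0], 0.6)]
top spare_lug [([403.0, 282.0, 411.0, 313.0], 0.55), ([327.0, 186.0, 381.0, 258.0], 0.33)]
```

```bash
python3 - <<'E'
import cv2
a=cv2.imread('pics/top0.png'); cv2.imwrite('pics/top0c.png',cv2.resize(a[110:320,140:420],None,fx=2.85,fy=2.85,interpolation=cv2.INTER_CUBIC))
a=cv2.imread('pics/scene0.png'); cv2.imwrite('pics/scene0c.png',cv2.resize(a[120:320,150:420],None,fx=2.9,fy=2.9,interpolation=cv2.INTER_CUBIC))
E
```

```text
(no output)
```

View pics/top0c.png

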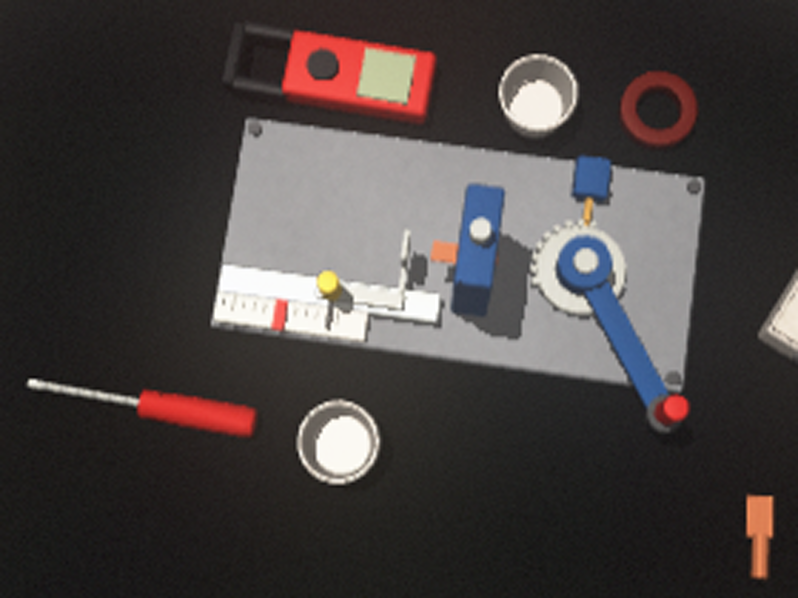

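View pics/scene0c.png

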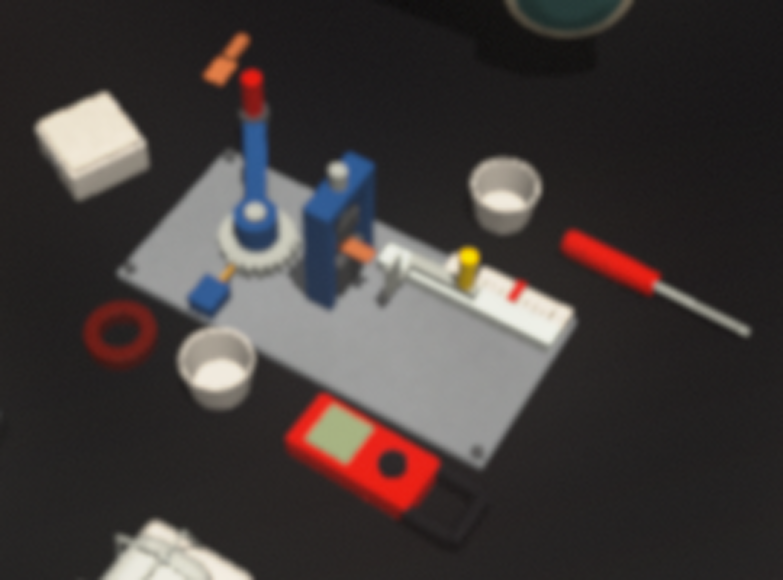

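The top crop shows the knob at (328,284), band at (279,315), red handle at (675,408), hub at (585,262), and the plate corners. The junction box and spare lug are well clear. Next I'll fit the press pose.

```bash
cat > fit.py <<'E'
from h import *
from scipy.optimize import least_squares
p=eyes.get_image('top'); R,t,K=cam(p)
print('cam',-R.T@t, K[0,0])
f=lambda x,y:(x/2.85+140-.3,y/2.85+110-.3)
c=p['color'].astype(int); r,g,b=c[...,0],c[...,1],c[...,2]
def blob(m,box):
    M=np.zeros_like(m); x0,y0,x1,y1=box; M[y0:y1,x0:x1]=m[y0:y1,x0:x1]; ys,xs=np.nonzero(M); return xs.mean(),ys.mean(),len(xs)
red=(r>140)&(g<80)&(b<80); yel=(r>150)&(g>120)&(b<90)
bd=blob(red,(225,205,250,232)); kn=blob(yel,(245,195,270,220)); lv=blob(red,(365,240,390,265))
print(bd,kn,lv)
B=w(p,*bd[:2],.030);Kn=w(p,*kn[:2],.083);L=w(p,*lv[:2],.105)
print('band',B,'knob',Kn,'lever',L)
cor=[(247,120),(703,178),(687,388),(212,327)]
W=np.array([w(p,*f(*q),.012)[:2] for q in cor]); M=np.array([[140,220],[140,-190],[-50,-190],[-50,220]])/1000
def T(q,m): cs,sn=np.cos(q[2]),np.sin(q[2]); m=np.atleast_2d(m); return np.c_[q[0]+cs*m[:,0]-sn*m[:,1],q[1]+sn*m[:,0]+cs*m[:,1]]
# lever grip at rest = hinge(40,-90)+(-115,-80)
Mm=np.r_[M,[[-.075,-.170]]]; Ww=np.r_[W,[L[:2]]]
s=least_squares(lambda q:(T(q,Mm)-Ww).ravel(),[.5,0,0]); q=s.x
print('press',q,'res mm',np.round(s.fun*1000,1))
inv=lambda X:T([0,0,-q[2]],np.array(X[:2])-q[:2])[0]
print('band in press',inv(B),'knob',inv(Kn),'hinge',T(q,[.04,-.09]),'lever rest',T(q,[-.075,-.17]))
h=f(585,262);print('hub',w(p,*h))
for n,u in [('meter',(330,70)),('rb',(538,95)),('rb2',(338,440)),('bridge',(480,230))]: print(n,w(p,*f(*u)))
E
python3 fit.py
```

```text
cam [0.334587   0.0089711  1.16747646] 475.6927170868147
(np.float64(nan), np.float64(nan), 0) (np.float64(255.85714285714286), np.float64(210.85714285714286), 7) (np.float64(376.6), np.float64(252.55), 60)
band [nan nan nan] knob [0.5311972  0.09135195 0.083     ] lever [ 0.43210062 -0.18021017  0.105     ]
press [ 0.52951325 -0.02401134 -0.13439982] res mm [ 1.3  2.1  1.7 -2.9 -2.4  1.8 -1.   1.2  0.3 -2.2]
band in press [nan nan] knob [-0.01378941  0.11454858] hinge [[ 0.55709293 -0.11855954]] lever rest [[ 0.43241036 -0.1824286 ]]
hub [ 0.55580982 -0.11734351  0.0653319 ]
meter [0.73391961 0.09784392 0.036148  ]
rb [ 0.71985858 -0.085931    0.00598726]
rb2 [0.41353887 0.08997101 0.00482324]
bridge [ 0.55897625 -0.02699462  0.1730514 ]fit.py:8: RuntimeWarning: Mean of empty slice.
  M=np.zeros_like(m); x0,y0,x1,y1=box; M[y0:y1,x0:x1]=m[y0:y1,x0:x1]; ys,xs=np.nonzero(M); return xs.mean(),ys.mean(),len(xs)
  ret = ret.dtype.type(ret / rcount)
```

Call:
{"op": "send_rows", "data": {"deltas": [{"dp":[0.15,0.33,0],"rotation":[0,0,0.25]},{"dp":[0.3,0.66,0],"rotation":[0,0,0.5]},{"dp":[0.45,1,0],"rotation":[0,0,0.75]},{"dp":[0.45,1,0],"rotation":[0,0,0.97]}], "grip_force": 50}}

```text
clock: 1.58
position: [0.3125, -0.3881, 0.2503]
ee_rot: [-0.002, 0.888, 0.461, 0.002]
contact_force: [-0.9, 0.7, 0.3]
width: 0.0851
```

Call:
{"op": "send_rows", "data": {"deltas": [{"dp":[0.15,0.33,0],"rotation":[0,0,0.25]},{"dp":[0.3,0.66,0],"rotation":[0,0,0.5]},{"dp":[0.45,1,0],"rotation":[0,0,0.75]},{"dp":[0.45,1,0],"rotation":[0,0,0.97]}]}}

```text
clock: 1.92
position: [0.3664, -0.2684, 0.2504]
ee_rot: [-0.001, 0.751, 0.661, 0.002]
contact_force: [-0.5, 0.1, 0.3]
width: 0.0853
```

Call:
{"op": "send_rows", "data": {"deltas": [{"dp":[0.15,0.33,0],"rotation":[0,0,0]},{"dp":[0.3,0.66,0],"rotation":[0,0,0]},{"dp":[0.45,1,0],"rotation":[0,0,0]},{"dp":[0.45,1,0],"rotation":[0,0,0]}]}}

```text
clock: 2.25
position: [0.4207, -0.1488, 0.2506]
ee_rot: [-0.001, 0.752, 0.659, 0.002]
contact_force: [-1.1, -0.3, 0.6]
width: 0.0857
```

Call:
{"op": "send_rows", "data": {"deltas": [{"dp":[0.15,0.33,0],"rotation":[0,0,0]},{"dp":[0.3,0.66,0],"rotation":[0,0,0]},{"dp":[0.45,1,0],"rotation":[0,0,0]},{"dp":[0.45,1,0],"rotation":[0,0,0]}]}}

```text
clock: 2.58
position: [0.4752, -0.0292, 0.2505]
ee_rot: [-0.001, 0.752, 0.659, 0.002]
contact_force: [0.2, 0.3, -0.3]
width: 0.0856
```

Call:
{"op": "send_rows", "data": {"deltas": [{"dp":[0.15,0.33,0],"rotation":[0,0,0]},{"dp":[0.3,0.66,0],"rotation":[0,0,0]},{"dp":[0.45,1,0],"rotation":[0,0,0]},{"dp":[0.45,1,0],"rotation":[0,0,0]},{"dp":[0.45,1,0],"rotation":[0,0,0]}]}}

```text
clock: 3.0
position: [0.528, 0.0874, 0.25]
ee_rot: [-0.0, 0.753, 0.659, 0.0]
contact_force: [-0.5, 0.2, -0.7]
width: 0.0855
```

```bash
python3 - <<'E'
from h import *
s=monitor.get_state(); print(s['clock'],s['position'],s['ee_rot'],s['qpos'])
p=eyes.get_image('wrist'); save(p,'w1')
for k in ['gauge_knob','pointer','band']:
    print(k,[(np.round(x['box']).tolist(),round(x['score'],2)) for x in models.find_in(k,p)[:3]])
R,t,K=cam(p); print(-R.T@t,K[0,0])
E
```

```text
3.0 [0.52804732 0.08741953 0.24995153] [-6.21803228e-05  7.52573493e-01  6.58508264e-01  1.02119305e-05] [3.39644113e-02 2.16243610e-01 1.58852354e+00 1.12295036e-04
 1.33688836e+00 1.67064987e-01]
gauge_knob [([264.0, 167.0, 346.0, 242.0], 0.67)]
pointer [([267.0, 168.0, 342.0, 239.0], 0.94)]
band [([263.0, 135.0, 283.0, 144.0], 0.46)]
[0.53793809 0.15926261 0.3733925 ] 299.187804650673
```

View pics/w1.png

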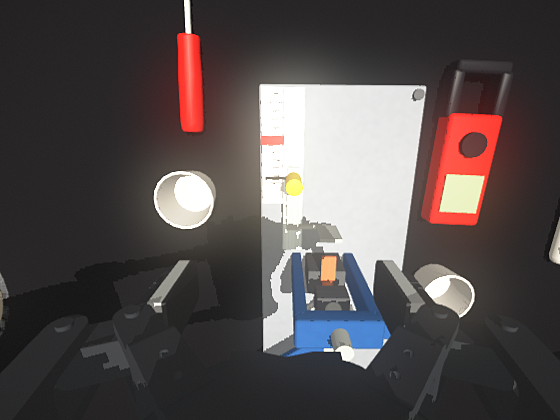

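The wrist picture shows the knob top near (294,181), the pointer near (275,179) and the red band near (272,140). Next I'll turn these into positions.

```bash
cat > wr.py <<'E'
from h import *
import sys
q=np.array([0.52951325,-0.02401134,-0.13439982]); 
inv=lambda X:np.array([[np.cos(q[2]),np.sin(q[2])],[-np.sin(q[2]),np.cos(q[2])]])@(np.array(X[:2])-q[:2])
p=eyes.get_image('wrist'); save(p,sys.argv[1])
c=p['color']; x0,y0,x1,y1=[int(a) for a in sys.argv[2:6]]
cv2.imwrite('pics/'+sys.argv[1]+'c.png',cv2.resize(cv2.cvtColor(c,cv2.COLOR_RGB2BGR)[y0:y1,x0:x1],None,fx=6,fy=6,interpolation=cv2.INTER_NEAREST))
c=c.astype(int); r,g,b=c[...,0],c[...,1],c[...,2]
def blob(m):
    M=np.zeros_like(m); M[y0:y1,x0:x1]=m[y0:y1,x0:x1]
    n,l,s,ce=cv2.connectedComponentsWithStats(M.astype(np.uint8)); 
    if n<2: return None
    i=1+np.argmax(s[1:,4]); print(s[i]); return ce[i]
rb=blob((r>120)&(g<90)&(b<90)); yb=blob((r>150)&(g>110)&(b<100))
for n,u,z in [('band',rb,.030),('knob',yb,.08)]:
    if u is not None: X=w(p,*u,z); print(n,u,X,'depthpt',w(p,*u),'press',inv(X))
E
python3 wr.py w2 250 80 350 200
```

```text
[302 178   1   1   1]
knob [302. 178.] [0.54485827 0.09809864 0.08      ] depthpt [0.5448226  0.09836028 0.08132576] press [-0.00115556  0.12306495]
```

View pics/w2c.png

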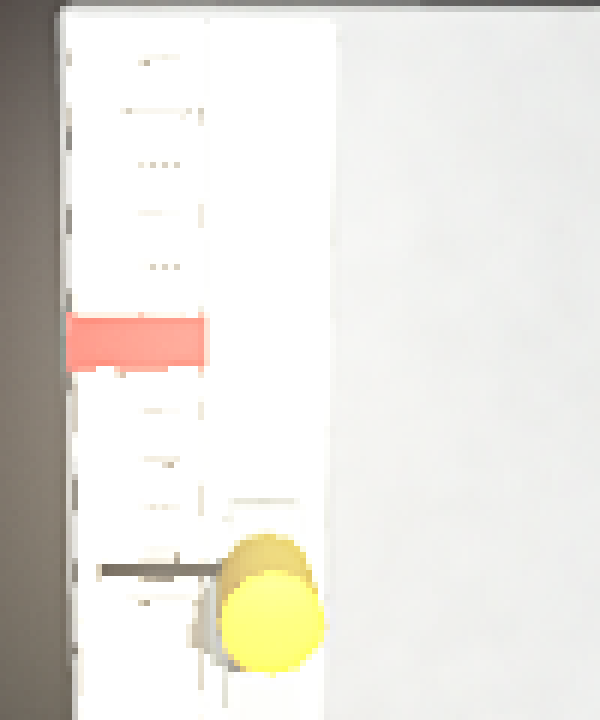

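```bash
cat > pt.py <<'E'
from h import *
import ast,sys
q=np.array([0.52951325,-0.02401134,-0.13439982])
inv=lambda X:np.array([[np.cos(q[2]),np.sin(q[2])],[-np.sin(q[2]),np.cos(q[2])]])@(np.array(X[:2])-q[:2])
def pr(p,n,u,v,z):
    X=w(p,u,v,z); print(n,np.round(X,4),'depth',np.round(w(p,u,v),4),'press',np.round(inv(X),4))
E
python3 - <<'E'
from pt import *
p=eyes.get_image('wrist'); f=lambda x,y:(x/6-.5+250,y/6-.5+80)
pr(p,'band',*f(137,343),.030); pr(p,'pointer',*f(140,570),.034); pr(p,'knob',*f(271,622),.085)
pr(p,'bandlo',*f(137,368),.030);pr(p,'bandhi',*f(137,318),.030)
E
```

```text
band [0.5193 0.1393 0.03  ] depth [0.5192 0.1393 0.0292] press [-0.032   0.1605]
pointer [0.5136 0.0977 0.034 ] depth [0.5137 0.0977 0.0344] press [-0.032   0.1185]
knob [0.5371 0.0949 0.085 ] depth [0.5371 0.0948 0.0842] press [-0.0084  0.1189]
bandlo [0.5186 0.1348 0.03  ] depth [0.5184 0.1345 0.026 ] press [-0.0321  0.1559]
bandhi [0.52   0.1438 0.03  ] depth [0.52   0.1438 0.0301] press [-0.032  0.165]
```

Call:
{"op": "send_rows", "data": {"deltas": [{"dp":[0.08,0.07,-0.25],"rotation":[0,0,0]},{"dp":[0.08,0.07,-0.5],"rotation":[0,0,0]},{"dp":[0.08,0.07,-0.75],"rotation":[0,0,0]},{"dp":[0.08,0.07,-1],"rotation":[0,0,0]},{"dp":[0.08,0.07,-1],"rotation":[0,0,0]}]}}

```text
clock: 3.72
position: [0.5323, 0.0927, 0.1253]
ee_rot: [-0.003, 0.754, 0.656, -0.005]
contact_force: [-0.8, -0.4, 0.0]
width: 0.0856
```

```bash
python3 wr.py w3 200 100 330 200; python3 -c "
from h import *
print(monitor.get_state()['position'])"
```

```text
[243 152  15  14  58]
[268 154   9  11  23]
band [247.05172414 159.44827586] [0.50961527 0.14054572 0.03      ] depthpt [0.50971168 0.14061304 0.03061188] press [-0.04176845  0.16040683]
knob [271.7826087 159.2173913] [0.53127169 0.14426628 0.08      ] depthpt [0.52745093 0.13818648 0.02958541] press [-0.02080588  0.16699571]
[0.53429146 0.09293295 0.12805492]
```

View pics/w3.png

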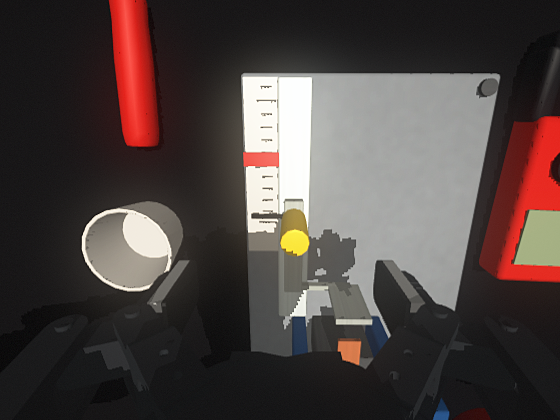

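```bash
python3 - <<'E'
from pt import *
p=eyes.get_image('wrist'); print(monitor.get_state()['position'])
pr(p,'band',261,159.5,.030); pr(p,'pointer',262,216,.034); pr(p,'knob',295,242,.085)
E
```

```text
[0.53633871 0.09317637 0.13020958]
band [0.5218 0.1391 0.03  ] depth [0.5216 0.1389 0.0284] press [-0.0295  0.1606]
pointer [0.516 0.097 0.034] depth [0.5159 0.0968 0.0335] press [-0.0296  0.1181]
knob [0.5399 0.094  0.085 ] depth [0.5399 0.0938 0.0846] press [-0.0056  0.1183]
```

Call:
{"op": "send_rows", "data": {"deltas": [{"dp":[0.015,0.0,-0.17],"rotation":[0,0,0]},{"dp":[0.015,0.0,-0.35],"rotation":[0,0,0]},{"dp":[0.015,0.0,-0.51],"rotation":[0,0,0]},{"dp":[0.015,0.0,-0.51],"rotation":[0,0,0]},{"dp":[0.015,0.0,-0.51],"rotation":[0,0,0]}]}}

```text
clock: 4.23
position: [0.5396, 0.0938, 0.0706]
ee_rot: [0.001, 0.754, 0.657, 0.001]
contact_force: [0.5, -0.9, 0.8]
width: 0.0854
```

Call:
{"op": "send_rows", "data": {"deltas": [{"dp":[0,0,0],"rotation":[0,0,0]},{"dp":[0,0,0],"rotation":[0,0,0]},{"dp":[0,0,0],"rotation":[0,0,0]},{"dp":[0,0,0],"rotation":[0,0,0]},{"dp":[0,0,0],"rotation":[0,0,0]},{"dp":[0,0,0],"rotation":[0,0,0]},{"dp":[0,0,0],"rotation":[0,0,0]},{"dp":[0,0,0],"rotation":[0,0,0]},{"dp":[0,0,0],"rotation":[0,0,0]},{"dp":[0,0,0],"rotation":[0,0,0]},{"dp":[0,0,0],"rotation":[0,0,0]},{"dp":[0,0,0],"rotation":[0,0,0]}], "fingers": 1, "grip_force": 50}}

```text
clock: 5.23
position: [0.5373, 0.0943, 0.0697]
ee_rot: [-0.001, 0.754, 0.657, -0.001]
contact_force: [-3.5, -0.1, 6.3]
width: 0.0168
```

Call:
{"op": "send_rows", "data": {"deltas": [{"dp":[0.008,0.06,0],"rotation":[0,0,0]},{"dp":[0.016,0.12,0],"rotation":[0,0,0]},{"dp":[0.024,0.18,0],"rotation":[0,0,0]},{"dp":[0.032,0.24,0],"rotation":[0,0,0]},{"dp":[0.04,0.3,0],"rotation":[0,0,0]},{"dp":[0.047,0.35,0],"rotation":[0,0,0]},{"dp":[0.047,0.35,0],"rotation":[0,0,0]},{"dp":[0.047,0.35,0],"rotation":[0,0,0]},{"dp":[0.047,0.35,0],"rotation":[0,0,0]}]}}

```text
clock: 5.98
position: [0.5433, 0.1357, 0.0697]
ee_rot: [-0.0, 0.754, 0.657, -0.001]
contact_force: [-2.9, -1.0, 5.9]
width: 0.0164
```

```bash
python3 wr.py w4 200 100 320 220; python3 -c "
from h import *
print(monitor.get_state()['position'])
p=eyes.get_image('top'); save(p,'top4')"
```

```text
[0.54324668 0.13572171 0.06972658]
```

View pics/w4.png

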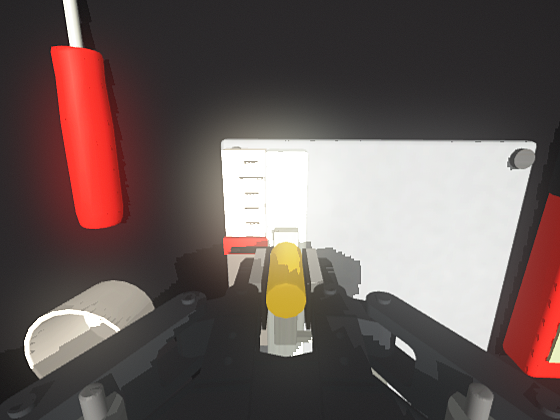

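Call:
{"op": "send_rows", "data": {"deltas": [{"dp":[0,0,0],"rotation":[0,0,0]},{"dp":[0,0,0],"rotation":[0,0,0]},{"dp":[0,0,0],"rotation":[0,0,0]},{"dp":[0,0,0],"rotation":[0,0,0]},{"dp":[0,0,0],"rotation":[0,0,0]},{"dp":[0,0,0],"rotation":[0,0,0]},{"dp":[0,0,0.2],"rotation":[0,0,0]},{"dp":[0,0,0.4],"rotation":[0,0,0]},{"dp":[0,0,0.7],"rotation":[0,0,0]},{"dp":[0,0,1],"rotation":[0,0,0]},{"dp":[0,0,1],"rotation":[0,0,0]}], "fingers": -1}}

```text
clock: 7.0
position: [0.5487, 0.1367, 0.1964]
ee_rot: [0.004, 0.754, 0.657, 0.006]
contact_force: [0.7, -0.2, 0.0]
width: 0.0853
```

```bash
python3 wr.py w5 220 140 340 260; python3 -c "
from h import *
print(monitor.get_state()['position'])
p=eyes.get_image('top'); save(p,'top4')"
```

```text
[287 205   1   6   6]
knob [287.  207.5] [0.55166236 0.13858802 0.08      ] depthpt [0.55164408 0.13835146 0.07918573] press [1.61772749e-04 1.64100907e-01]
[0.54710825 0.13651283 0.19340749]
```

View pics/w5.png

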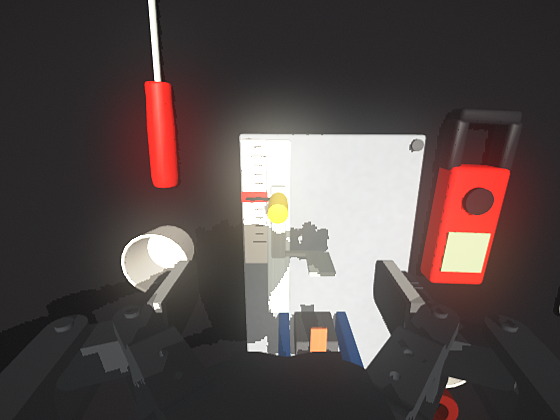

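View pics/w5c.png

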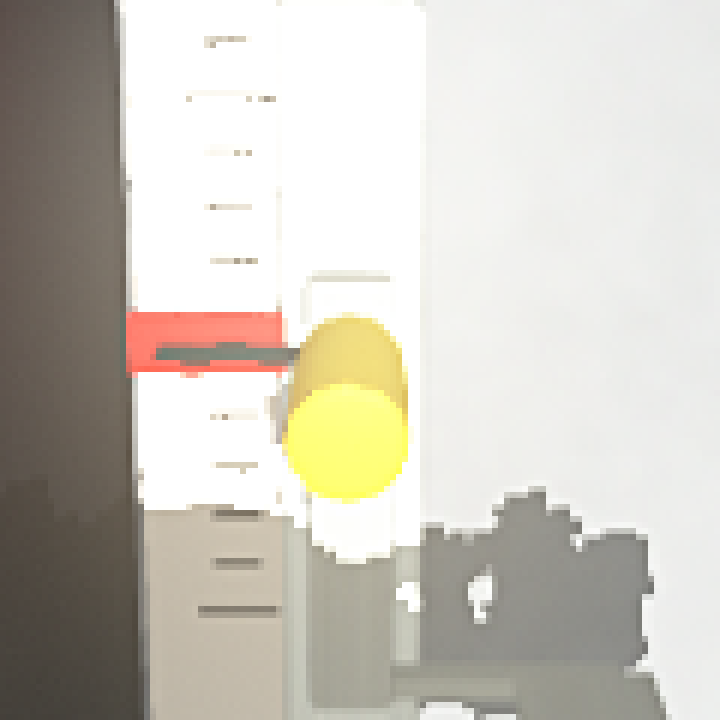

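Pointer: it lies wholly inside the red band (band rows 312–372 in the crop, pointer at 353). Next I raise the arm and carry it to the lever. I'm turning the wrist so the camera stays on the robot's side, away from the bridge.

Call:
{"op": "send_rows", "data": {"deltas": [{"dp":[0,0,0.25],"rotation":[0,0,0.2]},{"dp":[0,0,0.5],"rotation":[0,0,0.4]},{"dp":[-0.1,-0.2,0.5],"rotation":[0,0,0.6]},{"dp":[-0.2,-0.4,0.5],"rotation":[0,0,0.83]},{"dp":[-0.25,-0.6,0.5],"rotation":[0,0,0.83]}]}}

```text
clock: 7.52
position: [0.5122, 0.0637, 0.2478]
ee_rot: [-0.001, 0.6, 0.8, -0.001]
contact_force: [0.7, -0.3, 0.0]
width: 0.0857
```

Call:
{"op": "send_rows", "data": {"deltas": [{"dp":[-0.1,-0.2,0],"rotation":[0,0,0.2]},{"dp":[-0.2,-0.4,0],"rotation":[0,0,0.4]},{"dp":[-0.25,-0.6,0],"rotation":[0,0,0.6]},{"dp":[-0.25,-0.8,0],"rotation":[0,0,0.83]}]}}

```text
clock: 7.85
position: [0.4815, -0.0325, 0.2473]
ee_rot: [-0.002, 0.423, 0.906, -0.001]
contact_force: [1.0, 0.4, 0.6]
width: 0.0854
```

Call:
{"op": "send_rows", "data": {"deltas": [{"dp":[-0.1,-0.2,0],"rotation":[0,0,0.2]},{"dp":[-0.2,-0.4,0],"rotation":[0,0,0.4]},{"dp":[-0.25,-0.6,0],"rotation":[0,0,0.6]},{"dp":[-0.25,-0.7,0],"rotation":[0,0,0.83]}]}}

```text
clock: 8.18
position: [0.4519, -0.1177, 0.2473]
ee_rot: [-0.002, 0.228, 0.974, -0.0]
contact_force: [0.5, 1.0, 0.2]
width: 0.0855
```

Call:
{"op": "send_rows", "data": {"deltas": [{"dp":[-0.1,-0.2,0],"rotation":[0,0,0.2]},{"dp":[-0.15,-0.4,0],"rotation":[0,0,0.4]},{"dp":[-0.18,-0.56,0],"rotation":[0,0,0.6]},{"dp":[-0.18,-0.56,0],"rotation":[0,0,0.82]},{"dp":[-0.18,-0.56,0],"rotation":[0,0,0.82]},{"dp":[-0.18,-0.56,0],"rotation":[0,0,0.82]}]}}

```text
clock: 8.68
position: [0.4319, -0.1828, 0.2477]
ee_rot: [-0.001, 0.028, 1.0, 0.001]
contact_force: [-0.5, -0.6, 0.1]
width: 0.085
```

```bash
python3 wr.py w6 220 140 340 260; python3 -c "
from h import *
s=monitor.get_state();print(s['position'],s['ee_rot'],s['qpos'])
p=eyes.get_image('top'); save(p,'top6')"
```

```text
[278 183  20  30 253]
[290 205   1   1   1]
band [286.21343874 192.86166008] [ 0.44084384 -0.18280951  0.03      ] depthpt [ 0.42266718 -0.18208768  0.10610715] press [-0.06659153 -0.16924743]
knob [290. 205.] [ 0.44170929 -0.17922151  0.08      ] depthpt [ 0.43424853 -0.1792533   0.10638221] press [-0.06621466 -0.16557582]
[ 0.43213327 -0.18249918  0.24798562] [-1.03149458e-03  2.76768893e-02  9.99616049e-01  8.24440877e-04] [-5.48391870e-01  1.18180609e-01  1.71772252e+00  4.18346333e-04
  1.30829943e+00 -2.06393639e+00]
```

View pics/w6.png

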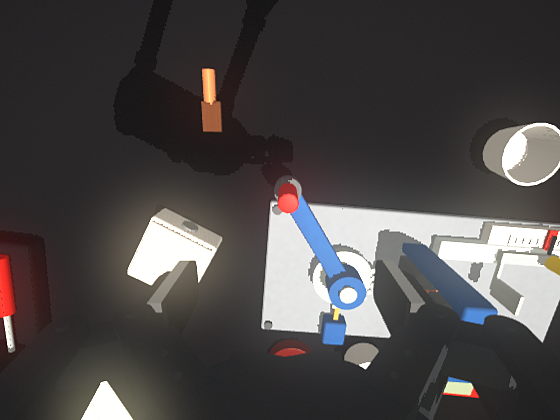

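View pics/top6.png

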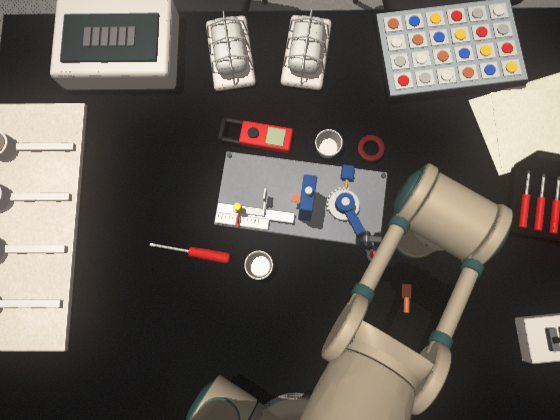

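```bash
python3 - <<'E'
from pt import *
p=eyes.get_image('wrist')
pr(p,'cap',288.5,201,.107); pr(p,'hub',347,294,.08)
pr(p,'hub2',347,294,.085)
c=p['color'][170:225,260:320]; cv2.imwrite('pics/capc.png',cv2.resize(c[...,::-1],None,fx=10,fy=10,interpolation=cv2.INTER_NEAREST))
E
```

```text
cap [ 0.4309 -0.1802  0.107 ] depth [ 0.4306 -0.1802  0.108 ] press [-0.0768 -0.168 ]
hub [ 0.5487 -0.1209  0.08  ] depth [ 0.5565 -0.1185  0.0679] press [ 0.032  -0.0935]
hub2 [ 0.5455 -0.1219  0.085 ] depth [ 0.5565 -0.1185  0.0679] press [ 0.0289 -0.0949]
```

View pics/capc.png

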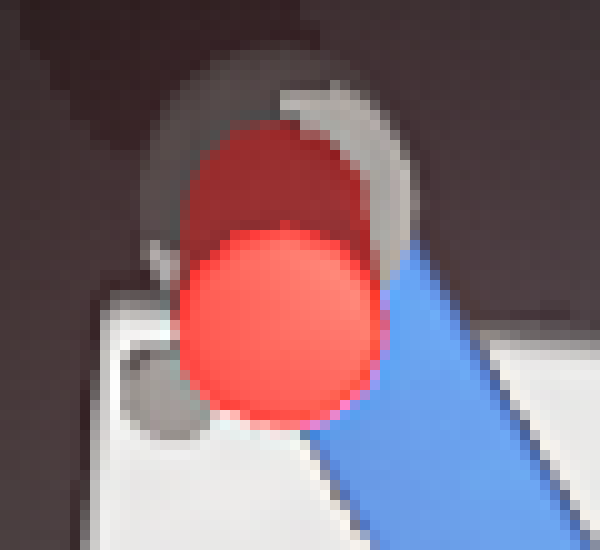

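Call:
{"op": "send_rows", "data": {"deltas": [{"dp":[0,0.01,-0.25],"rotation":[0,0,0]},{"dp":[0,0.01,-0.5],"rotation":[0,0,0]},{"dp":[0,0.01,-0.75],"rotation":[0,0,0]},{"dp":[0,0.01,-1],"rotation":[0,0,0]},{"dp":[0,0.01,-1],"rotation":[0,0,0]}]}}

```text
clock: 9.25
position: [0.429, -0.179, 0.1244]
ee_rot: [-0.005, 0.026, 1.0, 0.003]
contact_force: [-0.2, 0.1, -0.5]
width: 0.0854
```

Call:
{"op": "send_rows", "data": {"deltas": [{"dp":[0,0,-0.18],"rotation":[0,0,0]},{"dp":[0,0,-0.36],"rotation":[0,0,0]},{"dp":[0,0,-0.36],"rotation":[0,0,0]},{"dp":[0,0,-0.36],"rotation":[0,0,0]},{"dp":[0,0,-0.36],"rotation":[0,0,0]}]}}

```text
clock: 9.67
position: [0.4338, -0.1823, 0.0875]
ee_rot: [0.001, 0.026, 1.0, -0.001]
contact_force: [-0.0, 0.2, 1.1]
width: 0.0854
```

```bash
python3 wr.py w7 220 140 340 260; python3 -c "
from h import *
s=monitor.get_state();print(s['position'],s['ee_rot'],s['contact_force'])"
```

```text
[271 238  37  22 659]
band [288.76327769 249.94081942] [ 0.44337998 -0.18152628  0.03      ] depthpt [ 0.42236635 -0.18088685  0.07590352] press [-0.06425021 -0.16763593]
[ 0.43396078 -0.18245303  0.08767176] [ 1.43115036e-03  2.63442000e-02  9.99651622e-01 -7.54315670e-04] [ 0.63959143 -0.94210244 -0.59513816]
```

View pics/w7.png

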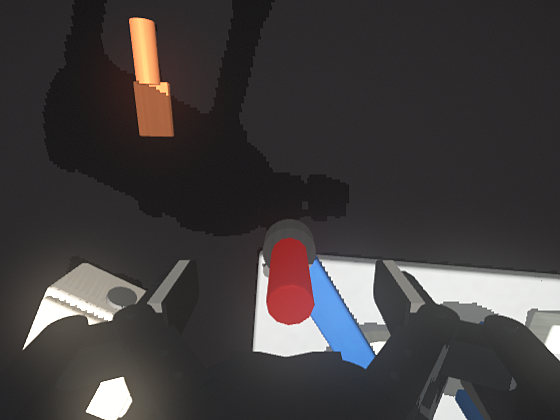

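Call:
{"op": "send_rows", "data": {"deltas": [{"dp":[0,0,0],"rotation":[0,0,0]},{"dp":[0,0,0],"rotation":[0,0,0]},{"dp":[0,0,0],"rotation":[0,0,0]},{"dp":[0,0,0],"rotation":[0,0,0]},{"dp":[0,0,0],"rotation":[0,0,0]},{"dp":[0,0,0],"rotation":[0,0,0]},{"dp":[0,0,0],"rotation":[0,0,0]},{"dp":[0,0,0],"rotation":[0,0,0]},{"dp":[0,0,0],"rotation":[0,0,0]},{"dp":[0,0,0],"rotation":[0,0,0]}], "fingers": 1, "grip_force": 60}}

```text
clock: 10.55
position: [0.4327, -0.1806, 0.0863]
ee_rot: [0.0, 0.027, 1.0, 0.001]
contact_force: [0.1, 4.6, 4.9]
width: 0.0186
```

```bash
python3 - <<'E'
from h import *
s=monitor.get_state();print(s['position'],s['contact_force'],s['moment'],s['width'])
# plan: offsets from the rest pose
h=np.array([.5568,-.1183]); a0=np.deg2rad(206.9)
P=lambda t:h+.14*np.array([np.cos(a0-t),np.sin(a0-t)])
for t in [0,.131,.262,.393,.524,.654,.785,.916,.98,1.047,1.06]: print(t,np.round(P(t),4),'d from rest',np.round(P(t)-P(0),4))
E
```

```text
[ 0.43270322 -0.18059715  0.08630667] [0.09250732 4.58455874 4.887575  ] [ 0.71583106 -0.05519789 -0.07877139] 0.01857391188242228
0 [ 0.4319 -0.1816] d from rest [0. 0.]
0.131 [ 0.4247 -0.1648] d from rest [-0.0072  0.0169]
0.262 [ 0.4198 -0.1471] d from rest [-0.0121  0.0345]
0.393 [ 0.4172 -0.129 ] d from rest [-0.0147  0.0526]
0.524 [ 0.417  -0.1107] d from rest [-0.0149  0.071 ]
0.654 [ 0.4192 -0.0926] d from rest [-0.0128  0.089 ]
0.785 [ 0.4237 -0.0749] d from rest [-0.0082  0.1068]
0.916 [ 0.4305 -0.0578] d from rest [-0.0014  0.1238]
0.98 [ 0.4347 -0.0499] d from rest [0.0027 0.1317]
1.047 [ 0.4395 -0.0419] d from rest [0.0076 0.1398]
1.06 [ 0.4405 -0.0404] d from rest [0.0086 0.1413]
```

Call:
{"op": "send_rows", "data": {"deltas": [{"dp":[-0.03,0.07,0],"rotation":[0,0,0]},{"dp":[-0.06,0.14,0],"rotation":[0,0,0]},{"dp":[-0.085,0.22,0],"rotation":[0,0,0]},{"dp":[-0.1,0.295,0],"rotation":[0,0,0]},{"dp":[-0.1,0.295,0],"rotation":[0,0,0]},{"dp":[-0.1,0.295,0],"rotation":[0,0,0]},{"dp":[-0.1,0.295,0],"rotation":[0,0,0]}]}}

```text
clock: 11.13
position: [0.4193, -0.1465, 0.0862]
ee_rot: [-0.001, 0.025, 1.0, -0.0]
contact_force: [-3.7, 0.9, 7.4]
width: 0.0188
```

```bash
cat > ang.py <<'E'
from h import *
s=monitor.get_state(); h=np.array([.5568,-.1183]); d=s['position'][:2]-h
print(s['clock'],s['position'],'F',s['contact_force'],'r',np.hypot(*d),'theta',np.deg2rad(206.9)-np.arctan2(d[1],d[0])%(2*np.pi),s['width'])
E
python3 ang.py
```

```text
11.1333 [ 0.4192615  -0.14651822  0.08618909] F [-3.71394942  0.86584909  7.35198759] r 0.14040337133027658 theta 0.2671356787443133 0.018766823715064874
```

Call:
{"op": "send_rows", "data": {"deltas": [{"dp":[-0.01,0.075,0],"rotation":[0,0,0]},{"dp":[-0.02,0.15,0],"rotation":[0,0,0]},{"dp":[-0.022,0.225,0],"rotation":[0,0,0]},{"dp":[-0.02,0.3,0],"rotation":[0,0,0]},{"dp":[-0.02,0.3,0],"rotation":[0,0,0]},{"dp":[-0.02,0.3,0],"rotation":[0,0,0]},{"dp":[-0.02,0.3,0],"rotation":[0,0,0]}]}}

```text
clock: 11.72
position: [0.4163, -0.1106, 0.086]
ee_rot: [-0.002, 0.026, 1.0, -0.0]
contact_force: [-4.6, -2.5, 7.4]
width: 0.0184
```

```bash
python3 ang.py
```

```text
11.7167 [ 0.41628963 -0.11062314  0.086032  ] F [-4.59596308 -2.47588463  7.37221097] r 0.140719927336099 theta 0.524074823085773 0.018370646032306127
```

Call:
{"op": "send_rows", "data": {"deltas": [{"dp":[0.006,0.075,0],"rotation":[0,0,0]},{"dp":[0.02,0.15,0],"rotation":[0,0,0]},{"dp":[0.036,0.225,0],"rotation":[0,0,0]},{"dp":[0.06,0.3,0],"rotation":[0,0,0]},{"dp":[0.06,0.3,0],"rotation":[0,0,0]},{"dp":[0.06,0.3,0],"rotation":[0,0,0]},{"dp":[0.06,0.3,0],"rotation":[0,0,0]}]}}

```text
clock: 12.3
position: [0.4237, -0.0747, 0.0858]
ee_rot: [-0.002, 0.026, 1.0, -0.0]
contact_force: [-4.2, -2.4, 4.9]
width: 0.0189
```

```bash
python3 ang.py
```

```text
12.3 [ 0.42372102 -0.07471467  0.08584605] F [-4.20495797 -2.38801763  4.93787374] r 0.14003462380017279 theta 0.7859983015250123 0.01885480830592665
```

Call:
{"op": "send_rows", "data": {"deltas": [{"dp":[0.026,0.07,0],"rotation":[0,0,0]},{"dp":[0.057,0.143,0],"rotation":[0,0,0]},{"dp":[0.09,0.21,0],"rotation":[0,0,0]},{"dp":[0.13,0.275,0],"rotation":[0,0,0]},{"dp":[0.13,0.275,0],"rotation":[0,0,0]},{"dp":[0.13,0.275,0],"rotation":[0,0,0]},{"dp":[0.13,0.275,0],"rotation":[0,0,0]}]}}

```text
clock: 12.88
position: [0.439, -0.0419, 0.0856]
ee_rot: [-0.002, 0.026, 1.0, -0.0]
contact_force: [-5.0, -3.4, 4.8]
width: 0.019
```

```bash
python3 ang.py; python3 - <<'E'
from h import *
p=eyes.get_image('top'); save(p,'top9')
cv2.imwrite('pics/top9c.png',cv2.resize(p['color'][110:320,140:420,::-1],None,fx=2.85,fy=2.85,interpolation=cv2.INTER_CUBIC))
p=eyes.get_image('scene'); cv2.imwrite('pics/scene9c.png',cv2.resize(p['color'][120:320,150:420,::-1],None,fx=2.9,fy=2.9,interpolation=cv2.INTER_CUBIC))
E
```

```text
12.8833 [ 0.43898041 -0.04190463  0.0856285 ] F [-4.98917878 -3.40873484  4.79352098] r 0.14041975515209376 theta 1.044750033047639 0.018978220408392685
```

View pics/top9c.png

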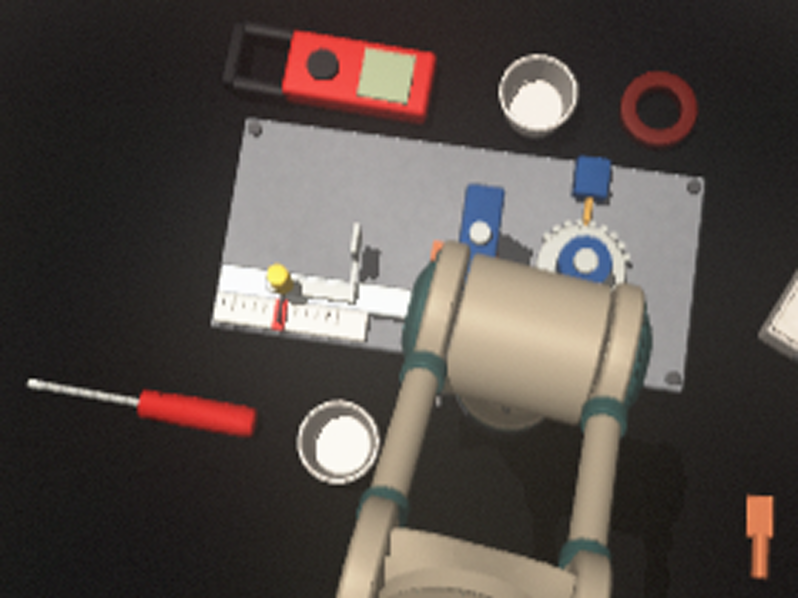

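View pics/scene9c.png

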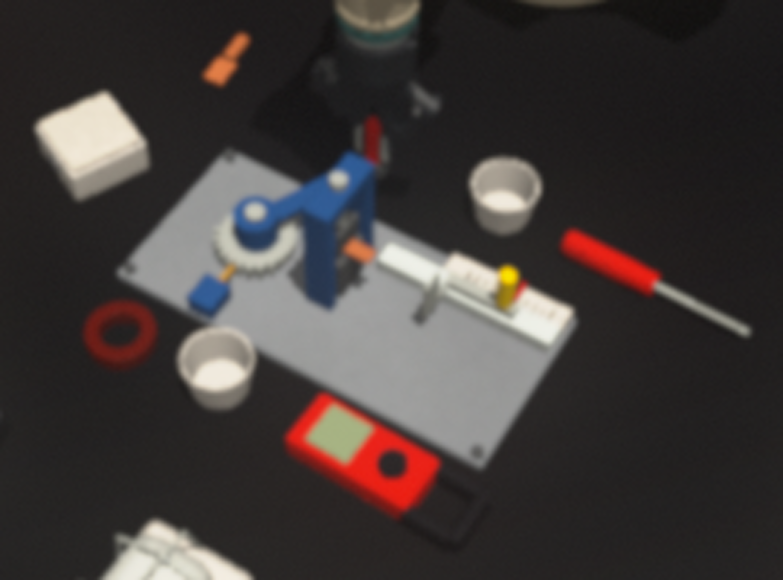

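```bash
python3 ang.py; python3 -c "
from h import *
print(manip.sign_off())"
```

```text
12.9833 [ 0.43898476 -0.04193397  0.08563816] F [-4.89992985 -2.97035029  3.92036365] r 0.14040014627232286 theta 1.0445915573383817 0.018507699143103327
the job is handed in; nothing more can be done
None
```

I pulled the gauge out about 42 mm by its knob. I then swung the lever one notch at a time to the fourth click and handed the job in still gripping the handle, at about 13 s.

- **Gauge:** after letting go, the wrist camera showed the whole pointer inside the red band, roughly 1–2 mm short of its centre. The last top view still shows it in the band.
- **Lever:** the gripper position gives an angle of 1.045 rad. The fourth notch is at 1.047, between the crests at 0.916 and 1.178. The radius came out at 0.140 m, as it should. This angle comes from the arm's position and my fitted hinge point, because the arm hid the handle from the top camera.
- **Forces:** the readings were about 7 N or less on any axis.
- **Loose things:** compared by eye, the first and last pictures show none of them moved.

No check failed or disagreed.

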